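Shut the sandwich grill and start it

TASK

Without gripping anything, push the half-open red lid of the sandwich grill up and over its spine with the fingertips until it lies fully flat on the steel base, then press the green start button down once it is shut. Push the lid from its outside only and do not touch the dark cooking plates inside, do not throw it over or let it slam, and leave the red stop button, the sauce bottle, the jar and the spatula alone.

Things in the scene. Friction and masses are not known exactly. Their poses are not given: they have to be found in the camera images.
- grill: Fixed contact grill that opens like a book. Origin on the counter under the middle of the spine; x along the spine, y to the side where the lid lies when open, z up. Steel base on the -y side: 190 mm along x, y from -13 to -178 mm, top 68 mm high. Dark hinge posts at x = +-92 mm (16 mm wide, 34 mm deep, 80 mm high). The counter under and beside the open lid is free.
- spine (a point): Middle of the spine (hinge axis), 70 mm above the counter, axes as the grill's. The hinge is stiff (about 0.4 N m): the lid stays at whatever angle it is left, takes 3 to 6 N at its free edge to move, and must be pushed all the way down.
- lid (a joint): Angle of the lid about the spine, rad: 0 = wide open, level, out to the grill's +y side; 1.57 = upright; 3.14 = shut, flat on the base. It starts part-way open at 0.35 to 0.75. The lid's inner (cooking) face passes through the spine axis; its red outer face is 22 mm from that: below when open, on top (92 mm above the counter) when shut.
- lid_edge (a point): Middle of the lid's free edge, at the corner of the outer face. Lid's axes: x along the spine, y from spine to free edge, -z out of the red outer face. The lid is a slab 154 mm along the spine, 22 mm thick, 14 to 168 mm from the spine, about 0.3 kg. The last 5 mm at the free edge are a black strip that may be touched all round.
- lid_plate (a point): Middle of the dark ribbed cooking plate that is the inner face of the lid, 146 mm along the spine x 146 mm; axes as the lid's, z out of the plate. Not to be touched.
- base_plate (a point): Middle of the dark ribbed cooking plate on top of the base, 146 mm along the spine x 144 mm, 68 mm above the counter. Not to be touched.
- start_top (a point): Centre of the top of the green start button (round, 34 mm across), on a grey box 76 x 76 x 40 mm with a white cover, fixed to the counter right of the grill. It is pressed straight down.
- start (a joint): Travel of the green button, m: 0 = up, 0.006 = fully down, which takes 5 N; it springs back.
- stop_top (a point): Centre of the top of the red stop button (round, 34 mm across) on a like box with a yellow cover, beside the start box; the two change places from run to run.
- stop (a joint): Travel of the red button, m: 0 = up, 0.006 = fully down. Leave alone.
- sauce: Yellow sauce bottle with red cap, 48 mm across, 140 mm high, loose, standing beyond the grill; origin at the centre of its underside, z up.
- jar: Amber jar with steel lid, 48 mm across, 75 mm high, loose, standing beyond the grill; origin at the centre of its underside, z up.
- turner: Loose black spatula, 260 mm long, lying on the counter left of the grill, its x axis along it.

How it is judged:
By the outcome, as a careful person would: the job done as asked, in the order asked, and still so for the second after the job is handed in, with the robot touching nothing.
It also fails if it takes over 48 s, if anything falls off the work surface, if the arm or the gripper's body presses on something with over 40 N, if the wrist force passes 120 N, or if a joint passes its speed limit or range.

ROBOT

A 7-joint arm with a two-finger parallel gripper is mounted at the origin on the work surface. World frame = base frame: x ahead of the robot, y to its left, z up, the work surface at z = 0. Lengths are in m, angles in rad, forces in N, time in s.
With the tool pointing down it reaches from about 0.4 to 0.875 m from the base axis. Payload 19.3 kg.
Tool frame: the origin (TCP) lies on the centre line of the jaws, within the pads' length; the fingertips stand 14 mm ahead of it and the grasp point (between the pads) lies 5 mm behind it; x points along the fingers, y is the direction in which the jaws open and shut, and the axes are right-handed (so a half turn about x gives the same grasp; the last joint's range is limited). The gripper opens to 85 mm and grips with 20 to 120 N. Pads are 22 mm wide; open, the fingers measure 114 mm over their backs; the gripper's body (76 mm by 85 mm) begins 54 mm behind the grasp point. The pads swing forward as they close: fully open they stand 13 mm farther back than shut.
Start: joints at [-1.232, 0.521, -0.036, 1.599, 0.021, 1.021, -0.113], TCP at [0.248, 0.573, 0.245] pointing down, gripper open.
Joint ranges: [-2.91, 2.91], [-0.3, 2.13], [-1.5, 1.42], [0.17, 2.43], [-1.26, 4.41], [0.16, 1.93], [-2.52, 2.52]. Speed limits (rad/s): [1.89, 1.89, 2.39, 2.39, 3.01, 3.01, 3.01].

INTERFACE

Orientations are given as [roll, pitch, yaw] about the fixed x, y, z axes, in that order (R = Rz(yaw) Ry(pitch) Rx(roll)).
In Python, from workcell import monitor, optics, bot gives the robot as it stands.
- The arm moves only by the tool arm_command, never from a script. Its arguments are lists of equal length, an entry for each row: "delta_pos": the shift along the tool's x, y, z as a fraction of full scale, a list of three; "rotation": the turn, a rotation vector about the tool's x, y, z as a fraction of full scale, a list of three. In form: {"delta_pos": [[dx, dy, dz], ...], "rotation": [[wx, wy, wz], ...]}. A call has 1 to 10 rows; each row shifts and turns the pose as measured when the row begins, along the tool's axes as they then stand; what a row does not reach is not made up. Full scale, the value 1, is 30 mm for a shift and 6 degrees for a turn. A row lasts 1/10 s, in which the tool goes at most 50 mm and 8.59 degrees, less where a joint would pass 70% of its speed; a pose out of reach is approached as far as the arm can. A call with a number of a shift or a turn outside -1 to 1 is refused whole. A call with a gripper value outside its range is refused whole. "gripper" is the closure, from -1 (fully open) to 1 (shut), so that 0 is half open, set as the call begins (left out, the last holds). The fingers move at their own pace and stop on an object; "grip_force" is the grip in N (left out, the last holds). Time passes only in rows, so rows that do not move let the fingers close. It gives the time, the measured TCP pose, the force and the opening at its end, in the units of the state.
- monitor.observe(): the state, without advancing time (a new reading comes with each control period).
- optics.grab_frame(name): name is "scene" or "top"; returns the picture (420x560x3 uint8, red, green, blue); there is no depth.
- optics.camera_params(name): a dict with "fx", "fy", "cx", "cy" (pixels), "origin" and "rotation" of the camera in the world. Camera axes: x right, y down, z forward; pixel columns grow to the right and rows downward; lengths in m; the calibration is good to about 2 mm. A picture is of the moment at which its call begins. camera_params takes no time and is no camera call.
- bot.job_done(): hands the job in, once; it reports no verdict.
The state is a dict: "clock": time; "qpos": joint angles; "qd": joint speeds; "joint_efforts": joint torques, N m; "position": TCP position; "tool_rot": TCP orientation; "force": force on the tool from outside, world axes, zero at the start; "moment": the same for the moment, N m; "grip_width": finger opening in m.
Only numpy, scipy, OpenCV 4.12 (cv2) and the standard library are available. Lean on these libraries where they do the work, as an engineer would, in place of code of your own. Each camera call takes 0.05 s, during which the arm holds its last target. There are 200 camera calls.

## Working session

There is one attempt and no reset: what is moved stays moved. The work goes in short steps, Python scripts to look and compute and a tool call to move; the robot and the scene stay as the last step left them, time stands still between calls to the robot, and variables do not carry over. Pictures are saved under pics/ and viewed, about 8 in all and at most 12, crops included, and the job is handed in when it is done.

Besides the shell and the picture viewer there is one more tool, called by a JSON object that holds its "op" and its "data". arm_command: Moves the arm, as the interface text tells. Its arguments: {"type":"object","properties":{"delta_pos":{"type":"array","items":{"type":"array","items":{"type":"number"}}},"rotation":{"type":"array","items":{"type":"array","items":{"type":"number"}}},"gripper":{"type":"number"},"grip_force":{"type":"number"}},"required":["delta_pos","rotation"]}

```bash
mkdir -p pics; ls
python3 - <<'E'
from workcell import monitor, optics, bot
import cv2
for n in ("scene","top"):
    im=optics.grab_frame(n); cv2.imwrite(f"pics/{n}0.png",im[:,:,::-1])
    p=optics.camera_params(n); print(n,p)
print(monitor.observe())
E
```

```text
pics
scene {'fx': 446.63358244936546, 'fy': 446.63358244936546, 'cx': 283.4336283185113, 'cy': 212.64710511951745, 'origin': array([ 1.34580236, -0.60491437,  0.96535316]), 'rotation': array([-2.31756539, -0.00535991,  0.85572134])}
top {'fx': 438.68362115806895, 'fy': 438.68362115806895, 'cx': 277.57890839436016, 'cy': 212.70189233222115, 'origin': array([0.49892504, 0.03700178, 1.14318122]), 'rotation': array([-3.04912751,  0.01694097, -1.55918491])}
{'clock': 0.1, 'qpos': array([-1.23220736,  0.52189908, -0.03636361,  1.59993611,  0.02120334,
        1.02110743, -0.11277957]), 'qd': array([-1.55686774e-03, -2.91938536e-03, -1.41461168e-03, -2.51499190e-03,
       -3.07921595e-04,  4.41303547e-05, -2.92424572e-04]), 'joint_efforts': array([ 4.43794881e-03, -9.28501225e+01,  1.98440149e+00, -3.70539057e+01,
        1.81848166e-02,  5.34618390e-03, -1.99997757e-06]), 'position': array([0.24833622, 0.57323914, 0.24482269]), 'tool_rot': array([-1.51658709,  1.56983132, -1.92533376]), 'force': array([-0.65013586, -0.4966518 ,  0.49728165]), 'moment': array([ 0.00806078, -0.02303571, -0.04541619]), 'grip_width': 0.0849970203731702}
```

View pics/scene0.png

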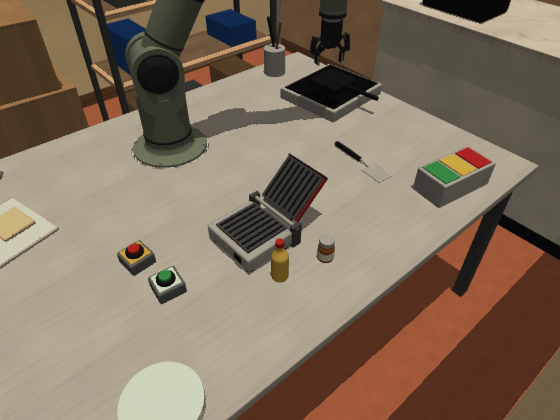

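View pics/top0.png

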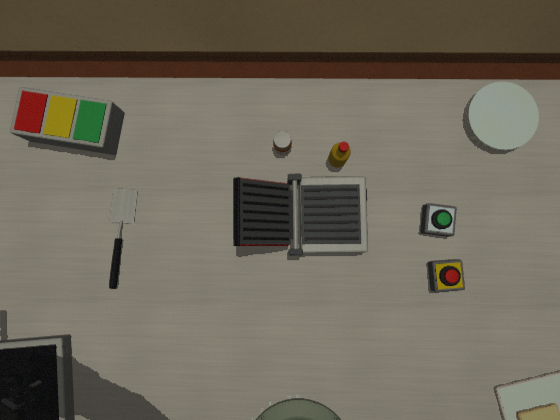

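```bash
cat > h.py <<'E'
import numpy as np, cv2
from scipy.spatial.transform import Rotation as R
from workcell import optics
def cam(n):
    p=optics.camera_params(n); return p,R.from_euler('xyz',p['rotation']).as_matrix(),np.array(p['origin'])
def ray(n,u,v):
    p,M,o=cam(n); d=M@np.array([(u-p['cx'])/p['fx'],(v-p['cy'])/p['fy'],1]); return o,d/np.linalg.norm(d)
def onz(n,u,v,z):
    o,d=ray(n,u,v); return o+d*(z-o[2])/d[2]
def two(a,b):
    o1,d1=ray('scene',*a); o2,d2=ray('top',*b)
    s=np.linalg.lstsq(np.c_[d1,-d2],o2-o1,rcond=None)[0]; p,q=o1+s[0]*d1,o2+s[1]*d2
    return (p+q)/2,np.linalg.norm(p-q)
def proj(n,P):
    p,M,o=cam(n); c=M.T@(np.array(P)-o); return np.array([p['fx']*c[0]/c[2]+p['cx'],p['fy']*c[1]/c[2]+p['cy']])
E
python3 - <<'E'
from h import *
np.set_printoptions(precision=4,suppress=True)
t=cv2.imread('pics/top0.png'); s=cv2.imread('pics/scene0.png')
a=cv2.resize(t[165:265,225:375],None,fx=5,fy=5,interpolation=cv2.INTER_CUBIC)
b=cv2.resize(s[145:275,200:335],None,fx=4.5,fy=4.5,interpolation=cv2.INTER_CUBIC)
cv2.imwrite('pics/ta.png',a); cv2.imwrite('pics/sb.png',b)
def blob(im,lo,hi,roi):
    x0,y0,x1,y1=roi; m=cv2.inRange(cv2.cvtColor(im[y0:y1,x0:x1],cv2.COLOR_BGR2HSV),lo,hi)
    c=max(cv2.findContours(m,0,2)[0],key=cv2.contourArea); (cx,cy),r=cv2.minEnclosingCircle(c)
    M=cv2.moments(c); return (M['m10']/M['m00']+x0,M['m01']/M['m00']+y0),r
g1=blob(s,(40,100,40),(85,255,255),(145,260,190,305)); g2=blob(t,(40,100,40),(85,255,255),(415,195,465,245))
print('green',g1,g2,two(g1[0],g2[0]))
print('on z.055',onz('top',*g2[0],.055))
E
```

```text
green ((164.55851851851853, 275.7185185185185), 6.800835609436035) ((443.0804195804196, 218.47552447552448), 7.159010887145996) (array([ 0.5896, -0.3507,  0.0586]), np.float64(0.0019296785595533485))
on z.055 [ 0.5894 -0.3528  0.055 ]
```

View pics/ta.png

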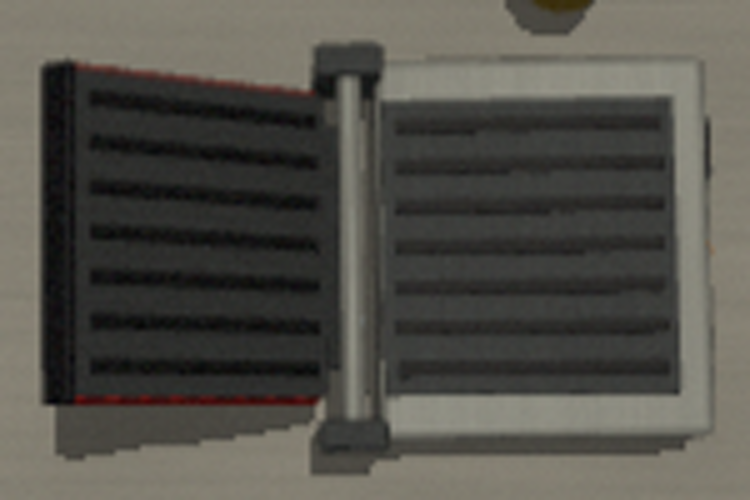

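View pics/sb.png

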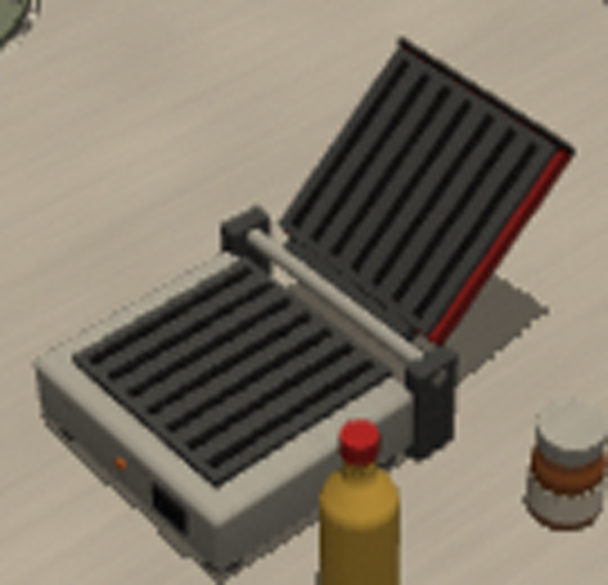

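Run:
```python
from h import *
np.set_printoptions(precision=4,suppress=True)
T=lambda x,y:(225+x/5-.4,165+y/5-.4); S=lambda x,y:(200+x/4.5-.4,145+y/4.5-.4)
for c in [(380,62),(700,60),(712,432),(382,436)]: print('base',onz('top',*T(*c),.068))
for c in [(37,362),(217,520)]: print('base scene',onz('scene',*S(*c),.068))
for c in [(355,78),(355,418)]: print('rod',onz('top',*T(*c),.072))
for c in [(315,45),(380,45),(388,425),(322,425)]: print('post',onz('top',*T(*c),.08))
for a,b in [((572,152),(66,64)),((402,40),(66,403))]: print('lid',two(S(*a),T(*b)))
for c in [(43,64),(43,403)]: 
  for z in (.11,.13,.15):print('out',z,onz('top',*T(*c),z))
```

```text
base [0.6878 0.0003 0.068 ]
base [ 0.6902 -0.1577  0.068 ]
base [ 0.507  -0.1624  0.068 ]
base [ 0.5032 -0.0019  0.068 ]
base scene [ 0.5152 -0.1645  0.068 ]
base scene [ 0.6954 -0.1588  0.068 ]
rod [0.679  0.0128 0.072 ]
rod [0.5118 0.0115 0.072 ]
post [0.6939 0.0327 0.08  ]
post [0.6942 0.0008 0.08  ]
post [ 0.5085 -0.0043  0.08  ]
post [0.5081 0.0275 0.08  ]
lid (array([0.6699, 0.1474, 0.1699]), np.float64(0.006377439289388553))
lid (array([0.5162, 0.1419, 0.1768]), np.float64(0.0019223040975516839))
out 0.11 [0.6781 0.1626 0.11  ]
out 0.13 [0.6746 0.1601 0.13  ]
out 0.15 [0.6712 0.1577 0.15  ]
out 0.11 [0.5167 0.1592 0.11  ]
out 0.13 [0.5163 0.1568 0.13  ]
out 0.15 [0.516  0.1545 0.15  ]
```

```bash
cat >> h.py <<'E'
from workcell import monitor
np.set_printoptions(precision=3,suppress=True)
# closed gripper straight down, jaws along grill x
SP=np.array([.600,.014,.07]); YAW=.02
GX=np.array([np.cos(YAW),np.sin(YAW),0]); GY=np.array([-np.sin(YAW),np.cos(YAW),0]); Z=np.array([0,0,1.])
H=.011
def tcp(th,r=.156,e=.012):
    c,s=np.cos(th),np.sin(th)
    if th<np.pi/2: y,z=.168*c+.022*s,.168*s-.022*c-e
    else: y,z=r*c+.022*s,r*s-.022*c
    return SP+GY*(y+H)+Z*(z+.014)
def st():
    s=monitor.observe(); M=R.from_euler('xyz',s['tool_rot']).as_matrix(); return s,M
def go(target,Mt=None):
    s,M=st(); print('t',s['clock'],'pos',s['position'],'F',s['force'],'w',s['grip_width']); print('M',M.tolist())
    print('d units',M.T@(np.array(target)-s['position'])/.03)
    if Mt is not None: print('rot units',np.degrees(R.from_matrix(M.T@Mt).as_rotvec())/6)
MD=[np.c_[-Z,k*GX,np.cross(-Z,k*GX)] for k in(1,-1)]
E
python3 - <<'E'
from h import *
t=SP+GY*.19; t[2]=.245
for m in MD: go(t,m)
for th in (.67,1,1.57,1.6,2,2.5,3.14): print(th,tcp(th))
E
```

```text
t 0.1 pos [0.248 0.573 0.245] F [-0.65  -0.497  0.497] w 0.0849970203731702
M [[-0.0003350076036384153, 0.3974593967202974, 0.9176197010355884], [-0.0009049879348381196, 0.9176192562601124, -0.39745953446542953], [-0.9999995343832633, -0.000963586724391452, 5.2286530527745345e-05]]
d units [ 0.001 -6.686 15.533]
rot units [10.906  0.006  0.008]
t 0.1 pos [0.248 0.573 0.245] F [-0.65  -0.497  0.497] w 0.0849970203731702
M [[-0.0003350076036384153, 0.3974593967202974, 0.9176197010355884], [-0.0009049879348381196, 0.9176192562601124, -0.39745953446542953], [-0.9999995343832633, -0.000963586724391452, 5.2286530527745345e-05]]
d units [ 0.001 -6.686 15.533]
rot units [-19.094  -0.009   0.006]
0.67 [0.597 0.17  0.159]
1 [0.598 0.134 0.201]
1.57 [0.599 0.047 0.24 ]
1.6 [0.599 0.042 0.241]
2 [ 0.601 -0.02   0.235]
2.5 [ 0.602 -0.087  0.195]
3.14 [ 0.603 -0.131  0.106]
```

{"op": "arm_command", "data": {"delta_pos": [[0,-0.35,0.88],[0,-0.26,0.91],[0,-0.16,0.94],[0,-0.06,0.95],[0,0.04,0.95],[0,0.14,0.94],[0,0.24,0.92],[0,0.33,0.89],[0,0.42,0.85],[0,0.51,0.8]], "rotation": [[1,0,0],[1,0,0],[1,0,0],[1,0,0],[1,0,0],[1,0,0],[1,0,0],[1,0,0],[1,0,0],[1,0,0]], "gripper": 1}}

```text
clock: 1.1
position: [0.4495, 0.3628, 0.2417]
tool_rot: [-0.997, 1.564, -2.486]
force: [0.8, 0.1, 0.3]
grip_width: 0.0002
```

Run:
```python
from h import *
t=SP+GY*.19; t[2]=.245
go(t,MD[0])
```

```text
t 1.1 pos [0.449 0.363 0.242] F [0.838 0.103 0.314] w 0.0002351186559441797
M [[-0.005085888925280391, 0.9966373137637848, 0.08178140710177884], [-0.003908235240767888, 0.08176202968537538, -0.9966442174612917], [-0.9999794295039985, -0.0053884427653058675, 0.0034792604706305186]]
d units [-0.115  4.441  5.677]
rot units [0.591 0.035 0.05 ]
```

{"op": "arm_command", "data": {"delta_pos": [[0,0.7,0.9],[0,0.7,0.9],[0,0.7,0.9],[0,0.7,0.9],[0,0.7,0.9],[0,0.6,0.8],[0,0.5,0.3],[0,0,0]], "rotation": [[0.3,0,0],[0.3,0,0],[0,0,0],[0,0,0],[0,0,0],[0,0,0],[0,0,0],[0,0,0]]}}

```text
clock: 1.9
position: [0.5982, 0.1874, 0.2395]
tool_rot: [-0.786, 1.56, -2.349]
force: [-0.2, 0.4, 0.0]
grip_width: 0.0003
```

Run:
```python
from h import *
t=SP+GY*.19; t[2]=.159
go(t,MD[0])
```

```text
t 1.9 pos [0.598 0.187 0.239] F [-0.222  0.359  0.02 ] w 0.00029801918666806404
M [[-0.00757652665772679, 0.9999392278682135, 0.00800854631790432], [-0.007684386775097529, 0.007950318947610446, -0.9999388694457887], [-0.9999417715265704, -0.007637604267866249, 0.007623683975087725]]
d units [ 2.679 -0.042 -0.574]
rot units [-0.115  0.072  0.073]
```

{"op": "arm_command", "data": {"delta_pos": [[0,0,-0.6],[0.7,0,0],[0.7,0,0],[0.7,0,0],[0.6,0,0],[0,0,0]], "rotation": [[-0.1,0.07,0.07],[0,0,0],[0,0,0],[0,0,0],[0,0,0],[0,0,0]]}}

```text
clock: 2.5
position: [0.5942, 0.2147, 0.155]
tool_rot: [-2.841, 1.567, 1.898]
force: [-0.4, 0.0, -0.2]
grip_width: -0.0001
```

Run:
```python
from h import *
go(tcp(.67),MD[0])
a=optics.grab_frame('top')[130:270,200:400,::-1]; b=optics.grab_frame('scene')[90:290,180:380,::-1]
cv2.imwrite('pics/c1.png',np.hstack([cv2.resize(a,(571,400)),cv2.resize(b,(400,400))])[:,:,:][:,::1][:, :] if 0 else cv2.resize(np.hstack([cv2.resize(a,(571,400)),cv2.resize(b,(400,400))]),(800,330)))
```

```text
t 2.5 pos [0.594 0.215 0.155] F [-0.38   0.005 -0.185] w -0.0001436150695167927
M [[-0.0013624078995554956, 0.9996498963532765, 0.02642401494093982], [0.004011002015671228, 0.026429289624263497, -0.9996426384027379], [-0.9999910278135227, -0.0012559342501021198, -0.004045605222202264]]
d units [-0.144  0.051  1.482]
rot units [ 0.061 -0.039  0.012]
```

View pics/c1.png

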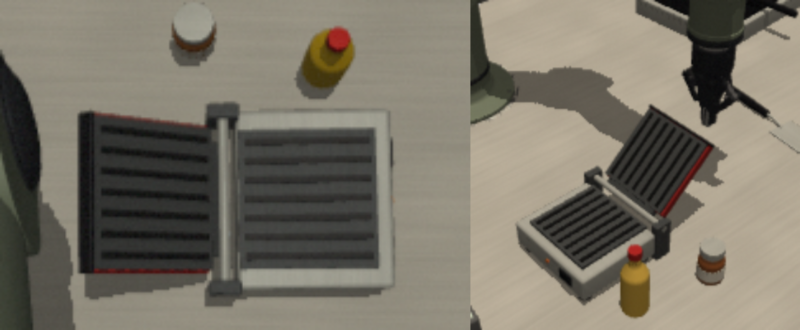

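{"op": "arm_command", "data": {"delta_pos": [[0,0.1,0.35],[0,0,0.35],[0,0,0.25],[0,0,0.15],[0,0,0.15],[0,0,0.15],[0,0,0.12]], "rotation": [[0,0,0],[0,0,0],[0,0,0],[0,0,0],[0,0,0],[0,0,0],[0,0,0]]}}

```text
clock: 3.3
position: [0.6014, 0.1673, 0.1614]
tool_rot: [2.491, 1.559, 0.946]
force: [-2.7, 19.6, 8.4]
grip_width: 0.0002
```

```bash
cat >> h.py <<'E'
from scipy.optimize import brentq
def plan(th1,n=10,r=.156,e=.012):
    s,M=st(); p=s['position']; print('t',s['clock'],'p',p,'F',s['force'])
    f=lambda t:(tcp(t,r,e)-p)@GY
    try: th0=brentq(f,.3,3.1)
    except ValueError: th0=np.nan
    print('theta est',th0,'z err',p[2]-tcp(th0,r,e)[2])
    prev=p
    for t in np.linspace(th0,th1,n+1)[1:]:
        q=tcp(t,r,e); print(round(t,2),M.T@(q-prev)/.03); prev=q
    print('rot',np.degrees(R.from_matrix(M.T@MD[0]).as_rotvec())/6)
E
python3 -c "
from h import *
plan(1.0)"
```

```text
t 3.3 p [0.601 0.167 0.161] F [-2.747 19.594  8.427]
theta est 0.7047236023671252 z err -0.002707417572933024
0.73 [-0.231 -0.149  0.09 ]
0.76 [-0.137  0.     0.095]
0.79 [-0.134  0.     0.099]
0.82 [-0.131  0.     0.103]
0.85 [-0.128  0.     0.107]
0.88 [-0.125  0.     0.111]
0.91 [-0.121  0.     0.115]
0.94 [-0.118  0.     0.118]
0.97 [-0.114  0.     0.121]
1.0 [-0.111 -0.     0.125]
rot [ 0.06  -0.089 -0.068]
```

{"op": "arm_command", "data": {"delta_pos": [[-0.2,-0.05,0.09],[-0.14,0,0.1],[-0.14,0,0.1],[-0.13,0,0.1],[-0.13,0,0.11],[-0.13,0,0.11],[-0.12,0,0.12],[-0.12,0,0.12],[-0.12,0,0.12],[-0.11,0,0.13]], "rotation": [[0,-0.05,-0.05],[0,0,0],[0,0,0],[0,0,0],[0,0,0],[0,0,0],[0,0,0],[0,0,0],[0,0,0],[0,0,0]]}}

```text
clock: 4.3
position: [0.6003, 0.1334, 0.2034]
tool_rot: [2.95, 1.564, 1.408]
force: [0.4, 3.5, -2.0]
grip_width: -0.0003
```

```bash
python3 -c "
from h import *
plan(1.35)"
```

```text
t 4.3 p [0.6   0.133 0.203] F [ 0.358  3.479 -2.007]
theta est 1.0068616623944433 z err 0.0011516235923988705
1.04 [-0.084 -0.092  0.15 ]
1.08 [-0.117 -0.001  0.154]
1.11 [-0.112 -0.001  0.158]
1.14 [-0.106 -0.001  0.162]
1.18 [-0.101 -0.001  0.166]
1.21 [-0.095 -0.001  0.169]
1.25 [-0.089 -0.001  0.172]
1.28 [-0.083 -0.001  0.175]
1.32 [-0.077 -0.001  0.178]
1.35 [-0.071 -0.001  0.18 ]
rot [ 0.08  -0.064 -0.012]
```

{"op": "arm_command", "data": {"delta_pos": [[-0.1,-0.05,0.15],[-0.12,0,0.15],[-0.11,0,0.16],[-0.11,0,0.16],[-0.1,0,0.17],[-0.1,0,0.17],[-0.09,0,0.17],[-0.08,0,0.18],[-0.08,0,0.18],[-0.07,0,0.18]], "rotation": [[0.05,-0.05,0],[0,0,0],[0,0,0],[0,0,0],[0,0,0],[0,0,0],[0,0,0],[0,0,0],[0,0,0],[0,0,0]]}}

```text
clock: 5.3
position: [0.6001, 0.0784, 0.2349]
tool_rot: [1.965, 1.569, 0.416]
force: [1.1, 1.9, -1.7]
grip_width: -0.0002
```

```bash
python3 -c "
from h import *
plan(1.7)"
```

```text
t 5.3 p [0.6   0.078 0.235] F [ 1.117  1.92  -1.715]
theta est 1.3806979158107253 z err 0.002090163433502157
1.41 [ 0.015 -0.047  0.172]
1.44 [-0.049 -0.     0.174]
1.48 [-0.043 -0.     0.175]
1.51 [-0.037 -0.     0.176]
1.54 [-0.032 -0.     0.177]
1.57 [-0.026 -0.     0.178]
1.6 [-0.021 -0.     0.166]
1.64 [-0.015 -0.     0.167]
1.67 [-0.01  -0.     0.167]
1.7 [-0.005 -0.     0.168]
rot [ 0.02  -0.008 -0.019]
```

{"op": "arm_command", "data": {"delta_pos": [[0,0,0.17],[-0.04,0,0.17],[-0.04,0,0.17],[-0.03,0,0.17],[-0.03,0,0.17],[-0.02,0,0.17],[-0.02,0,0.17],[-0.01,0,0.17],[0,0,0.17],[0,0,0.17]], "rotation": [[0,0,0],[0,0,0],[0,0,0],[0,0,0],[0,0,0],[0,0,0],[0,0,0],[0,0,0],[0,0,0],[0,0,0]]}}

```text
clock: 6.3
position: [0.6016, 0.0229, 0.2418]
tool_rot: [1.957, 1.567, 0.408]
force: [0.4, 3.6, 1.7]
grip_width: -0.0001
```

```bash
python3 -c "
from h import *
plan(2.05)
cv2.imwrite('pics/c2.png',cv2.resize(optics.grab_frame('scene')[110:290,160:360,::-1],(600,540)))"
```

```text
t 6.3 p [0.602 0.023 0.242] F [0.418 3.625 1.748]
theta est 1.7246445783287967 z err 0.00027598755059812796
1.76 [ 0.014 -0.061  0.171]
1.79 [ 0.01  -0.     0.171]
1.82 [ 0.016 -0.     0.17 ]
1.85 [ 0.022 -0.     0.169]
1.89 [ 0.027 -0.     0.169]
1.92 [ 0.033 -0.     0.168]
1.95 [ 0.038 -0.     0.167]
1.98 [ 0.043 -0.     0.165]
2.02 [ 0.049 -0.     0.164]
2.05 [ 0.054 -0.001  0.162]
rot [ 0.02  -0.012 -0.03 ]
```

View pics/c2.png

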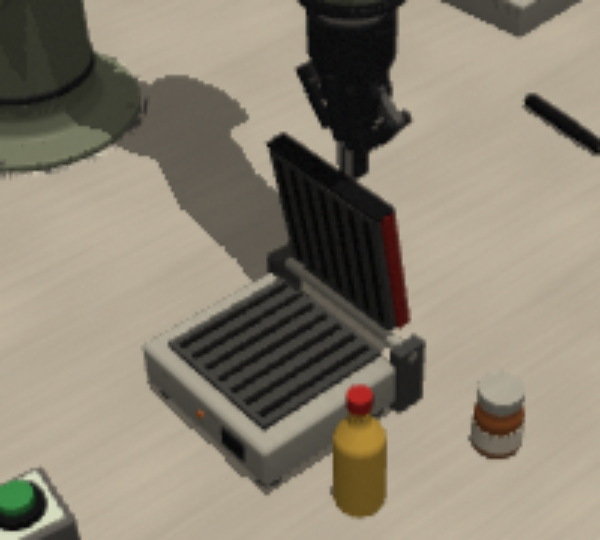

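The lid stands just past upright, with the fingertip behind its free edge on the outside. I'll carry on.

{"op": "arm_command", "data": {"delta_pos": [[0.01,-0.03,0.17],[0.01,0,0.17],[0.02,0,0.17],[0.02,0,0.17],[0.03,0,0.17],[0.03,0,0.17],[0.04,0,0.17],[0.04,0,0.17],[0.05,0,0.16],[0.05,0,0.16]], "rotation": [[0,0,0],[0,0,0],[0,0,0],[0,0,0],[0,0,0],[0,0,0],[0,0,0],[0,0,0],[0,0,0],[0,0,0]]}}

```text
clock: 7.35
position: [0.6016, -0.0327, 0.2315]
tool_rot: [1.866, 1.568, 0.317]
force: [-0.3, 3.5, -0.2]
grip_width: -0.0
```

```bash
python3 -c "
from h import *
plan(2.4)"
```

```text
t 7.35 p [ 0.602 -0.033  0.232] F [-0.295  3.522 -0.207]
theta est 2.0860633091656315 z err 0.000950646074375644
2.12 [ 0.094 -0.024  0.152]
2.15 [ 0.067 -0.     0.15 ]
2.18 [ 0.072 -0.     0.148]
2.21 [ 0.077 -0.     0.146]
2.24 [ 0.081 -0.     0.143]
2.27 [ 0.086 -0.     0.141]
2.31 [ 0.09  -0.     0.138]
2.34 [ 0.094 -0.     0.135]
2.37 [ 0.099 -0.     0.132]
2.4 [ 0.103 -0.     0.129]
rot [ 0.015 -0.007 -0.024]
```

{"op": "arm_command", "data": {"delta_pos": [[0.09,0,0.15],[0.07,0,0.15],[0.07,0,0.15],[0.08,0,0.15],[0.08,0,0.14],[0.09,0,0.14],[0.09,0,0.14],[0.1,0,0.13],[0.1,0,0.13],[0.1,0,0.13]], "rotation": [[0,0,0],[0,0,0],[0,0,0],[0,0,0],[0,0,0],[0,0,0],[0,0,0],[0,0,0],[0,0,0],[0,0,0]]}}

```text
clock: 8.35
position: [0.6027, -0.0792, 0.2032]
tool_rot: [1.7, 1.568, 0.151]
force: [0.8, 1.9, -0.4]
grip_width: -0.0001
```

```bash
python3 -c "
from h import *
plan(2.75)"
```

```text
t 8.35 p [ 0.603 -0.079  0.203] F [ 0.782  1.881 -0.367]
theta est 2.4342584501335187 z err 0.0011292477373718302
2.47 [ 0.149 -0.027  0.123]
2.5 [ 0.115 -0.     0.119]
2.53 [ 0.119 -0.     0.115]
2.56 [ 0.123 -0.     0.111]
2.59 [ 0.126 -0.     0.108]
2.62 [ 0.13  -0.     0.103]
2.66 [ 0.133 -0.     0.099]
2.69 [ 0.136 -0.     0.095]
2.72 [ 0.139 -0.     0.091]
2.75 [ 0.142 -0.     0.086]
rot [ 0.012 -0.003 -0.024]
```

{"op": "arm_command", "data": {"delta_pos": [[0.14,0,0.12],[0.12,0,0.12],[0.12,0,0.11],[0.12,0,0.11],[0.13,0,0.1],[0.13,0,0.1],[0.13,0,0.1],[0.14,0,0.09],[0.14,0,0.09],[0.14,0,0.08]], "rotation": [[0,0,0],[0,0,0],[0,0,0],[0,0,0],[0,0,0],[0,0,0],[0,0,0],[0,0,0],[0,0,0],[0,0,0]]}}

```text
clock: 9.35
position: [0.6035, -0.1134, 0.1605]
tool_rot: [1.388, 1.568, -0.162]
force: [1.2, 0.3, 1.6]
grip_width: 0.0002
```

```bash
python3 -c "
from h import *
plan(3.0)"
```

```text
t 9.35 p [ 0.604 -0.113  0.161] F [1.235 0.259 1.585]
theta est 2.7843621902389026 z err 0.001384013675903517
2.81 [ 0.146 -0.033  0.053]
2.83 [ 0.101 -0.     0.051]
2.85 [ 0.102 -0.     0.049]
2.87 [ 0.103 -0.     0.046]
2.89 [ 0.104 -0.     0.044]
2.91 [ 0.105 -0.     0.042]
2.94 [ 0.106 -0.     0.04 ]
2.96 [ 0.107 -0.     0.037]
2.98 [ 0.108 -0.     0.035]
3.0 [ 0.108 -0.     0.033]
rot [ 0.008  0.005 -0.027]
```

{"op": "arm_command", "data": {"delta_pos": [[0.13,0,0.05],[0.1,0,0.05],[0.1,0,0.05],[0.1,0,0.04],[0.1,0,0.04],[0.1,0,0.04],[0.1,0,0.04],[0.1,0,0.03],[0.1,0,0.03],[0.1,0,0.03]], "rotation": [[0,0,0],[0,0,0],[0,0,0],[0,0,0],[0,0,0],[0,0,0],[0,0,0],[0,0,0],[0,0,0],[0,0,0]]}}

```text
clock: 10.35
position: [0.6038, -0.1269, 0.1267]
tool_rot: [1.225, 1.568, -0.325]
force: [1.0, 0.7, 1.0]
grip_width: 0.0005
```

```bash
python3 -c "
from h import *
plan(3.14)"
```

```text
t 10.35 p [ 0.604 -0.127  0.127] F [1.02  0.658 0.963]
theta est 3.0140997980026047 z err 0.0010909034924810046
3.03 [ 0.1   -0.032  0.017]
3.04 [ 0.064 -0.     0.016]
3.05 [ 0.064 -0.     0.015]
3.06 [ 0.064 -0.     0.015]
3.08 [ 0.065 -0.     0.014]
3.09 [ 0.065 -0.     0.013]
3.1 [ 0.065 -0.     0.012]
3.11 [ 0.065 -0.     0.011]
3.13 [ 0.065 -0.     0.011]
3.14 [ 0.065 -0.     0.01 ]
rot [ 0.006  0.009 -0.025]
```

{"op": "arm_command", "data": {"delta_pos": [[0.1,0,0.01],[0.07,0,0.01],[0.07,0,0.01],[0.07,0,0.01],[0.07,0,0.01],[0.07,0,0.01],[0.07,0,0.01],[0.07,0,0]], "rotation": [[0,0,0],[0,0,0],[0,0,0],[0,0,0],[0,0,0],[0,0,0],[0,0,0],[0,0,0]]}}

```text
clock: 11.15
position: [0.6038, -0.1295, 0.1074]
tool_rot: [1.132, 1.568, -0.418]
force: [-0.1, -0.2, 1.0]
grip_width: -0.0
```

{"op": "arm_command", "data": {"delta_pos": [[0.06,0,0],[0.06,0,0],[0.06,0,0]], "rotation": [[0,0,0],[0,0,0],[0,0,0]]}}

```text
clock: 11.45
position: [0.604, -0.1295, 0.1057]
tool_rot: [1.595, 1.567, 0.045]
force: [-15.3, 3.0, 42.0]
grip_width: 0.0001
```

{"op": "arm_command", "data": {"delta_pos": [[-0.2,0,0],[-0.5,0,0],[-0.8,0,0],[-0.6,0,0.4],[0,-0.1,0.9],[0,-0.1,0.9],[0,-0.1,0.9],[0,-0.1,0.9],[0,0,0.9],[0,0,0.9]], "rotation": [[0,0,0],[0,0,0],[0,0,0],[0,0,0],[0,0,0],[0,0,0],[0,0,0],[0,0,0],[0,0,0],[0,0,0]]}}

```text
clock: 12.45
position: [0.5972, -0.3038, 0.1773]
tool_rot: [1.922, 1.563, 0.379]
force: [0.2, -0.7, 0.9]
grip_width: -0.0001
```

Run:
```python
from h import *
go([.5896,-.351,.085],MD[0])
a=optics.grab_frame('top')[150:290,220:470,::-1]; b=optics.grab_frame('scene')[110:310,120:340,::-1]
cv2.imwrite('pics/c3.png',np.vstack([cv2.resize(a,(525,294)),cv2.resize(b,(525,477))])[:, :][:600] if 0 else np.hstack([cv2.resize(a,(450,252))[:, :], cv2.resize(b,(350,318))[:252]]) if 0 else np.vstack([cv2.resize(a,(450,252)),cv2.resize(b[:, :],(450,340))]))
for n in('top','scene'): print(proj(n,[.5896,-.351,.0586]))
# shut check: red outer face blob in top
im=a; m=cv2.inRange(cv2.cvtColor(im,cv2.COLOR_BGR2HSV),(0,120,40),(8,255,255))|cv2.inRange(cv2.cvtColor(im,cv2.COLOR_BGR2HSV),(172,120,40),(180,255,255))
c=max(cv2.findContours(m,0,2)[0],key=cv2.contourArea); x,y,w,h=cv2.boundingRect(c)
for p in [(x,y),(x+w,y+h)]: print('red',onz('top',p[0]+220,p[1]+150,.092))
```

```text
t 12.45 pos [ 0.597 -0.304  0.177] F [ 0.157 -0.734  0.86 ] w -0.00010124966670366708
M [[0.006939351867064791, 0.9995738522140057, 0.028354177218146315], [0.0027668456977688605, 0.028335558537069983, -0.9995946381845378], [-0.999972094590919, 0.007014990552043521, -0.002569036201562014]]
d units [ 3.069 -0.321  1.574]
rot units [ 0.08  -0.025 -0.067]
[442.856 218.271]
[164.065 275.746]
red [0.671 0.    0.092]
red [ 0.519 -0.153  0.092]
```

View pics/c3.png

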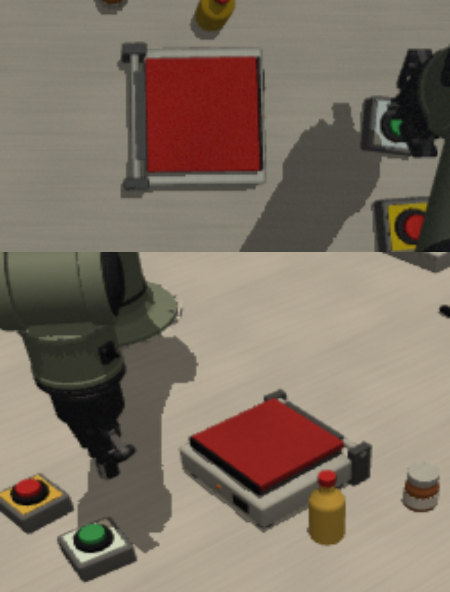

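The lid lies flat and red side up, and its extent matches a shut lid. Next is the green button.

{"op": "arm_command", "data": {"delta_pos": [[0,-0.2,0.8],[0,-0.1,0.7],[0.5,0,0.05],[0.8,0,0],[0.8,0,0],[0.7,0,0],[0,0,0]], "rotation": [[0.08,0,-0.06],[0,0,0],[0,0,0],[0,0,0],[0,0,0],[0,0,0],[0,0,0]]}}

```text
clock: 13.25
position: [0.5895, -0.3494, 0.0911]
tool_rot: [2.741, 1.567, 1.189]
force: [-0.7, -0.3, -0.1]
grip_width: 0.0002
```

Run:
```python
from h import *
go([.5896,-.351,.072],MD[0])
```

```text
t 13.25 pos [ 0.59  -0.349  0.091] F [-0.725 -0.32  -0.115] w 0.00018463495835969207
M [[0.001323596676342742, 0.999834863695106, 0.018124387758682914], [0.0032948675405062855, 0.018119944890561873, -0.9998303913389777], [-0.9999936959499938, 0.0013830896398003278, -0.0032703399394229393]]
d units [0.635 0.    0.056]
rot units [-0.018 -0.031 -0.013]
```

{"op": "arm_command", "data": {"delta_pos": [[0.25,0,0.06],[0.2,0,0],[0.1,0,0],[0.08,0,0],[0.08,0,0]], "rotation": [[0,0,0],[0,0,0],[0,0,0],[0,0,0],[0,0,0]]}}

```text
clock: 13.75
position: [0.5911, -0.35, 0.0714]
tool_rot: [2.179, 1.566, 0.628]
force: [-2.8, 2.3, 4.3]
grip_width: -0.0001
```

{"op": "arm_command", "data": {"delta_pos": [[0.07,0,0],[0.06,0,0]], "rotation": [[0,0,0],[0,0,0]]}}

```text
clock: 13.95
position: [0.5913, -0.3501, 0.0695]
tool_rot: [2.102, 1.565, 0.551]
force: [-12.1, 9.5, 38.6]
grip_width: 0.0005
```

{"op": "arm_command", "data": {"delta_pos": [[-0.1,0,0],[-0.4,0,0],[-0.8,0,0],[-0.9,0,0],[-0.9,0,0],[-0.9,0,0],[0,0.5,-0.8],[0,0.5,-0.8],[0,0,0]], "rotation": [[0,0,0],[0,0,0],[0,0,0],[0,0,0],[0,0,0],[0,0,0],[0,0,0],[0,0,0],[0,0,0]]}}

```text
clock: 14.85
position: [0.6217, -0.3024, 0.2013]
tool_rot: [1.541, 1.559, -0.013]
force: [-0.2, 0.1, 0.2]
grip_width: 0.0001
```

Run:
```python
from h import *
a=optics.grab_frame('top')[100:300,90:480,::-1]; b=optics.grab_frame('scene')[110:330,80:400,::-1]
cv2.imwrite('pics/c4.png',np.vstack([cv2.resize(a,(480,246)),cv2.resize(b,(480,330))]))
s,_=st(); print(s['clock'],s['position'],s['force'])
```

```text
14.95 [ 0.619 -0.306  0.201] [-1.029 -0.093  0.349]
```

View pics/c4.png

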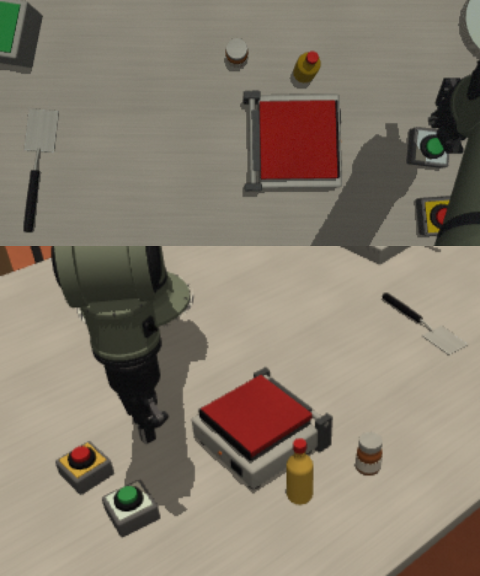

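```bash
python3 -c "
from workcell import bot
print(bot.job_done())"
```

```text
the job is handed in; nothing more can be done
None
```

I closed the lid with the shut fingertips, pushing only on its outer edge and red face at about 0.3 rad/s, then pressed the green start button and handed the job in at about 15 s.

- **Lid:** At the final press the fingertips were at about 92 mm, the height of a shut lid. In the top view the red face covers the area expected when shut, and it was still flat in the last pictures.
- **Start button:** I pressed the button straight down until the force jumped to about 39 N. It needs 5 N, so it was fully down. I inferred that from the force and height, since there is no direct reading of the button's travel.
- **Untouched items:** In the last pictures the sauce bottle, jar, spatula and red stop button look as they did at the start. The arm was clear of everything, with about 1 N or less at the wrist.
- **Higher forces than planned:** Pressing the lid down peaked at about 42 N vertically. First contact with the lid gave about 20 N until I moved the fingers along its arc. Both were at the fingertips, well under the 120 N wrist limit. The 42 N is above the 40 N limit for the arm and gripper body, though the fingertips, not the body, were making that contact.

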